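# Set out the notions on a sewing mat

## Robot

A 7-joint arm with a two-finger parallel gripper is mounted at the origin on the work surface. World frame = base frame: x ahead of the robot, y to its left, z up, the work surface at z = 0. Lengths are in mm, angles in rad, forces in N, time in s.
With the tool pointing down it reaches from about 400 to 875 mm from the base axis. Payload 4.4 kg.
Tool frame: the origin (TCP) lies midway between the tips of the shut fingers; the grasp point (between the pads) lies 19 mm behind it; z points along the fingers, y is the line along which they close (so a half turn about z gives the same grasp; the last joint's range is limited). The gripper opens to 85 mm and grips with 20 to 120 N. Pads are 22 mm wide; open, the fingers measure 114 mm over their backs; the gripper's body (76 mm by 85 mm) begins 54 mm behind the grasp point. The pads swing forward as they close: fully open they stand 13 mm farther back than shut.
Start: joints at [-1.311, 0.628, 0.038, 1.517, -0.027, 0.996, -0.02], TCP at [208.02, 615.829, 231.313] pointing down, gripper open.
Joint ranges: [-3.06, 3.06], [-0.37, 2.12], [-1.25, 1.32], [0.18, 2.47], [-1.1, 4.24], [0.23, 1.98], [-2.94, 2.94]. Speed limits (rad/s): [2.57, 2.57, 3.14, 3.14, 3.14, 3.14, 3.14].

## Interface

Orientations are given as [roll, pitch, yaw] about the fixed x, y, z axes, in that order (R = Rz(yaw) Ry(pitch) Rx(roll)).
In Python, from cell import ctrl, get_image, get_calibration gives the robot as it stands.
- The arm moves only by the shell command python3 -m creep 'ROWS'. ROWS is JSON, a list of rows, each an object of numbers: "dx", "dy", "dz": the shift along the world's x, y, z normalised to -1 to 1, where 1 is 0.4 m; "rx", "ry", "rz": the turn, a rotation vector about the world's x, y, z normalised to -1 to 1, where 1 is 2 pi rad; "grip": the closure, from -1 (fully open) to 1 (shut). A call has exactly 5 rows; each row is the pose to reach, as a shift and turn from the pose commanded when the call began, turning the shorter way round; what a row does not reach only later rows make up. A row lasts 1/8 s, in which the tool goes at most 62.5 mm and 10.7 degrees, less where a joint would pass 70% of its speed; a pose out of reach is approached as far as the arm can. A call with a number of a shift or a turn outside -1 to 1 is refused whole. A call with a gripper value outside its range is refused whole. The fingers move at their own pace and stop on an object; the grip force is fixed at half the most. Time passes only in rows, so rows that repeat a pose let the fingers close, or fill a call up. It gives the time, the measured TCP pose, the force, the opening and the grip force at its end, in the units of the state.
- ctrl.read_state(): the state, without advancing time (a new reading comes with each control period).
- get_image(name): name is "side" or "top"; returns the picture (420x560x3 uint8, red, green, blue); there is no depth.
- get_calibration(name): a dict with "mtx" (3x3 intrinsics, pixels), "world_from_camera" (4x4, takes a point from camera to world coordinates). Camera axes: x right, y down, z forward; pixel columns grow to the right and rows downward; lengths in mm; the calibration is good to about 2 mm. A picture is of the moment at which its call begins. get_calibration takes no time and is no camera call.
- ctrl.finish_job(): hands the job in; it is judged then, once.
The state is a dict: "clock": time; "qpos": joint angles; "qd": joint speeds; "tau": joint torques, N m; "eef_pos": TCP position; "tool_rot": TCP orientation; "force": force on the tool from outside, world axes, zero at the start; "torque": the same for the moment, N m; "width": finger opening in mm; "gripper_force": force on a finger pad.
Only numpy, scipy, OpenCV 4.12 (cv2) and the standard library are available. Lean on these libraries where they do the work, as an engineer would, in place of code of your own. Each camera call takes 0.05 s, during which the arm holds its last target. There are 200 camera calls.

## Task

Set out this sewing place on the grey mat, front meaning the robot's side: stand the clip jar upright in the middle of the round cork coaster, stand the thread spool midway between the coaster and the bobbin winder, in line with their centres, and set the small bobbin flat in the middle of the spool's top. Lay the seam gauge flat behind the spool (on its far side), centred on it, parallel to the mat's far edge and wholly on the mat; set the pin tin flat on the mat straight in front of the winder, about a finger's breadth clear of it. Never let the jar tip over, and leave the blue thread cone and the scissors where they are.

Things in the scene. Friction and masses are not known exactly. Their poses are not given: they have to be found in the camera images.
- jar: Loose glass jar holding sewing clips, with a flat steel screw lid: upright cylinder 60 mm in diameter, 70 mm tall, about 0.2 kg. Origin at the centre of its underside, z up its axis.
- spool: Loose thread spool standing upright: pale wooden flanges 40 mm in diameter at both ends, off-white thread 37 mm in diameter between them, 50 mm tall, flat top, about 0.06 kg. Origin at the centre of its underside, z up its axis.
- bobbin: Loose small steel machine bobbin wound with off-white thread, lying flat: disc 21 mm in diameter, 12 mm tall, about 15 g. Origin at the centre of its underside, z up its axis.
- tin: Loose plain round aluminium pin tin with a closed lid: low disc 44 mm in diameter, 25 mm tall, about 0.06 kg. Origin at the centre of its underside, z up its axis.
- gauge: Loose seam gauge lying flat: aluminium strip 120 mm long, 22 mm wide, 4 mm thick, black marks, with a fixed brown wooden block in its middle, 32 mm long, 24 mm wide, its top 16 mm above the underside; grip it by the block's sides. About 0.07 kg. Origin at the centre of its underside, x along its length, y across, z up.
- mat: Fixed grey work mat, 220 mm deep (x) by 300 mm wide (y), 3 mm thick, turned by up to 0.2 rad. Origin at the centre of its underside (table height), x to its far edge, away from the robot, y to the robot's left. Coaster and winder stand on it at mat x = +20 mm, one at mat y = +105 mm, the other at -105 mm, either way round; midway between them is mat x = +20, y = 0.
- coaster: Fixed round cork coaster on the mat, 84 mm in diameter, 4 mm thick. Origin at the centre of its underside (on the mat's top).
- winder: Fixed white bobbin winder on the mat, 70 by 70 mm in plan, 62 mm tall, with a thin steel spindle on its front part. Origin at the centre of its underside (on the mat's top), axes parallel to the mat's: x away from the robot, its front face 35 mm from the origin towards -x.
- cone: Bystander: loose blue cone of thread, 64 mm across its foot, 104 mm tall, standing far out on the left. Leave alone. Origin at the centre of its underside.
- scissors: Bystander: loose scissors with gold-coloured handles lying far out on the right, points to the right, about 185 mm long, 85 mm wide, 10 mm thick. Leave alone. Origin at the table under the pivot, x towards the blades' points (100 mm away), handles on the other side.
Things that resemble listed ones, but are neither listed nor needed, are in the scene too. Leave any yellow look-alike of the spool alone. Leave any yellow look-alike of the jar alone.

How it is judged (in metres and radians):
At the end, for the whole second after the job is handed in: Upright, at rest. Within 15 mm: jar at coaster's centre, spool at midpoint of coaster and winder. Bobbin on spool within 10 mm. On the mat: gauge centre at mat x 54 to 103 mm, y within 15, within 0.17 rad of the far edge; tin centre 60 to 104 mm in front of the winder's, within 15 sideways (horizontal distance between jar and coaster below 0.015 m and z of jar in the frame of coaster between 0.002 and 0.007 m and y of spool in the frame of mat between -0.015 and 0.015 m and x of spool in the frame of mat between 0.005 and 0.035 m and z of spool in the frame of mat between 0.001 and 0.006 m and horizontal distance between bobbin and spool below 0.01 m and z of bobbin in the frame of spool between 0.047 and 0.054 m and x of tin in the frame of winder between -0.104 and -0.06 m and y of tin in the frame of winder between -0.015 and 0.015 m and z of tin in the frame of mat between 0.001 and 0.006 m and x of gauge in the frame of mat between 0.054 and 0.103 m and y of gauge in the frame of mat between -0.015 and 0.015 m and z of gauge in the frame of mat between 0.001 and 0.006 m and angle between the x axis of gauge and the y axis of mat, either way round below 0.17 rad and angle between each of jar, spool, bobbin, tin, gauge's own z axis and vertical below 0.12 rad and linear speed of each of jar, spool, bobbin, tin, gauge below 0.02 m/s); the robot touches nothing.
It fails at once if the thread cone is disturbed (moved over 20 mm) (distance of cone from where it was at the start of the episode above 0.02 m).
It fails at once if the scissors are disturbed (moved over 20 mm) (distance of scissors from where it was at the start of the episode above 0.02 m).
It fails at once if the jar tips over (angle between jar's own z axis and vertical above 0.7 rad).
It also fails if it takes over 122 s, if anything falls off the work surface, if the arm or the gripper's body presses on something with over 40 N, if the wrist force passes 120 N, or if a joint passes its speed limit or range.

## Working session

There is one attempt and no reset: what is moved stays moved. The work goes in short steps, Python scripts to look and compute and a shell command to move; the robot and the scene stay as the last step left them, time stands still between calls to the robot, and variables do not carry over. Pictures are saved under pics/ and viewed, at most 14 in all, crops included, and the job is handed in when it is done.

```bash
ls; mkdir -p pics; python3 - <<'E'
from cell import ctrl,get_image,get_calibration
import cv2,numpy as np
np.set_printoptions(suppress=True,precision=2)
for n in("side","top"):
    im=get_image(n);cv2.imwrite(f"pics/{n}0.png",im[:,:,::-1])
    c=get_calibration(n);print(n,c["mtx"],c["world_from_camera"])
print(ctrl.read_state())
E
```

```text
pics
side [[532.67   0.   275.88]
 [  0.   532.67 206.98]
 [  0.     0.     1.  ]] [[   0.84   -0.39    0.38   45.77]
 [  -0.55   -0.62    0.56 -664.3 ]
 [   0.02   -0.68   -0.73 1015.09]
 [   0.      0.      0.      1.  ]]
top [[439.68   0.   279.8 ]
 [  0.   439.68 213.16]
 [  0.     0.     1.  ]] [[   0.     -0.99    0.11  403.13]
 [  -1.     -0.     -0.     85.61]
 [   0.     -0.11   -0.99 1428.76]
 [   0.      0.      0.      1.  ]]
{'clock': 0.1, 'qpos': array([-1.31,  0.63,  0.04,  1.52, -0.03,  1.  , -0.02]), 'qd': array([-0., -0.,  0., -0.,  0.,  0., -0.]), 'tau': array([  0.  , -56.45,   1.23, -19.4 ,   0.01,   0.01,  -0.  ]), 'eef_pos': array([207.86, 615.29, 230.47]), 'tool_rot': array([-3.14,  0.  ,  2.82]), 'force': array([-0.26, -0.16,  0.3 ]), 'torque': array([-0.02,  0.04,  0.02]), 'gripper_force': 0.0, 'width': 85.29620730159824}
```

View pics/side0.png

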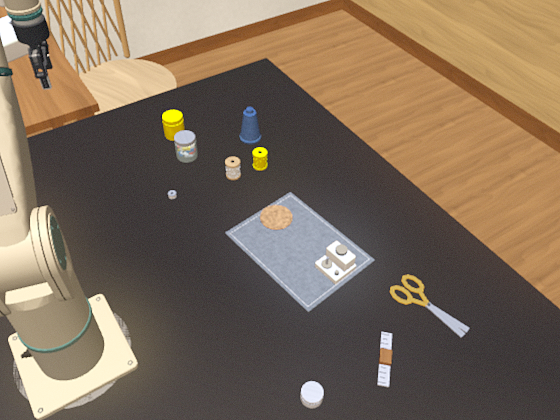

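View pics/top0.png

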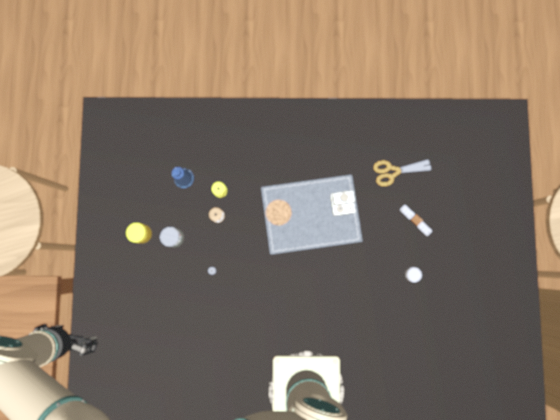

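The side view shows the jar at (186,147), spool (233,168), bobbin (172,195), tin (312,395), gauge (385,358), with the coaster left and the winder right on the mat. In the top view, the same things are at jar (171,237), spool (217,215), bobbin (212,271), tin (414,274), gauge (416,220), and the yellow look-alikes are at (139,233) and (220,189).

```bash
cat > h.py <<'E'
import cv2,numpy as np
from cell import ctrl,get_image,get_calibration
np.set_printoptions(suppress=True,precision=1)
def cast(n,px,z):
    c=get_calibration(n);K=np.array(c["mtx"]);T=np.array(c["world_from_camera"])
    px=np.atleast_2d(np.asarray(px,float))
    d=(T[:3,:3]@np.linalg.inv(K)@np.c_[px,np.ones(len(px))].T).T
    return (T[:3,3]+d*((z-T[2,3])/d[:,2:]))[:,:2]
def proj(n,p):
    c=get_calibration(n);T=np.linalg.inv(np.array(c["world_from_camera"]))
    q=np.array(c["mtx"])@(T[:3,:3]@np.asarray(p,float)+T[:3,3]);return q[:2]/q[2]
def blob(mask,px,r):
    m=np.zeros_like(mask);x,y=map(int,px);s=np.s_[max(0,y-r):y+r+1,max(0,x-r):x+r+1]
    m[s]=mask[s];n,l,st,ce=cv2.connectedComponentsWithStats(m)
    if n<2:return None
    k=min(range(1,n),key=lambda i:np.hypot(*(ce[i]-px))-st[i,4]*.2)
    return (l==k).astype(np.uint8)
def bright(im,t=55):
    hsv=cv2.cvtColor(im,cv2.COLOR_RGB2HSV);y=(hsv[...,0]>24)&(hsv[...,0]<36)&(hsv[...,1]>180)
    return ((im.max(2)>t)&~y).astype(np.uint8)
def cen(m):
    p=np.argwhere(m)[:,::-1];return p.mean(0)
E
python3 - <<'E'
from h import *
I={n:cv2.cvtColor(cv2.imread(f"pics/{n}0.png"),cv2.COLOR_BGR2RGB) for n in("top","side")}
px=dict(jar=((171,237),(186,147),70),spool=((217,215),(233,168),50),bobbin=((212,271),(172,195),12),tin=((414,274),(312,395),25),gauge=((416,220),(385,358),6))
for k,(t,s,h) in px.items():
    for n,p,r in(("top",t,20 if k=='gauge' else 14),("side",s,32 if k=='gauge' else 16)):
        m=blob(bright(I[n]),p,r);c=cen(m);x,y,w,hh=cv2.boundingRect(m)
        print(k,n,c,(x,y,w,hh),m.sum(),cast(n,c,h/2)[0],end=' ')
        if k=='gauge':
            b=cv2.boxPoints(cv2.minAreaRect(np.argwhere(m)[:,::-1].astype(np.float32)));q=cast(n,b,4)
            e=max((q[1]-q[0],q[2]-q[1]),key=np.linalg.norm);print(np.linalg.norm(e),np.degrees(np.arctan2(e[1],e[0])),end='')
        print()
for n,p in(("top",(305,235)),("side",(275,250))):
    m=(I[n].max(2)>50).astype(np.uint8);m=blob(m,p,110 if n=="side" else 65)
    f=cv2.findContours(m,0,2)[0][0];r=cv2.minAreaRect(f)
    if n=="top": b=cv2.boxPoints(r)
    else: b=cv2.approxPolyDP(cv2.convexHull(f),8,True)[:,0]
    q=cast(n,b,3);print(n,'mat',m.sum(),b.tolist(),q,q.mean(0))
    hsv=cv2.cvtColor(I[n],cv2.COLOR_RGB2HSV)
    o=((hsv[...,0]>5)&(hsv[...,0]<22)&(hsv[...,1]>80)).astype(np.uint8);o=blob(o,(278,212) if n=="top" else (277,217),22)
    print('coaster',o.sum(),cen(o),cast(n,cen(o),7))
    if n=="side":print(I[n][147,170:205].max(1),[I[n][y,186].max() for y in range(125,170)])
E
```

```text
jar top [171. 237.] (157, 223, 29, 29) 841 [475.9 426.7] 
jar side [186.5 147.5] (170, 131, 33, 33) 1041 [475.4 418.1] 
spool top [217. 215.] (203, 201, 29, 29) 841 [547.6 283.8] 
spool side [233.1 168.2] (217, 152, 33, 33) 1054 [548.2 285. ] 
bobbin top [212. 271.] (198, 257, 29, 29) 841 [368.9 299. ] 
bobbin side [172. 195.] (156, 179, 33, 33) 1063 [369.6 298.6] 
tin top [414. 274.] (400, 260, 29, 29) 841 [ 362.1 -347.2] 
tin side [312.  395.1] (296, 379, 33, 33) 1081 [ 359.9 -344.5] 
gauge top [416. 220.] (396, 200, 41, 41) 1681 [ 536.3 -361.7] 131.01825258494836 -89.74451333758574
gauge side [385. 358.] (353, 326, 65, 65) 4180 [ 536.  -359.2] 145.93076043794034 -133.4892397167794
top mat 17161 [[240.0, 170.0], [370.0, 170.0], [370.0, 300.0], [240.0, 300.0]] [[ 699.3  214. ]
 [ 701.3 -214.6]
 [ 279.  -207.1]
 [ 277.4  208.2]] [489.2   0.1]Traceback (most recent call last):
  File "<stdin>", line 20, in <module>
AttributeError: 'NoneType' object has no attribute 'sum'
```

```bash
python3 - <<'E'
from h import *
for n,ps in(("top",[(190,260),(300,230),(278,212),(171,237),(217,215),(155,245)]),("side",[(130,180),(260,250),(277,217),(186,150),(186,160),(205,175)])):
    im=cv2.imread(f"pics/{n}0.png")[:,:,::-1]
    for x,y in ps: print(n,x,y,im[y,x],cv2.cvtColor(im[y:y+1,x:x+1].copy(),cv2.COLOR_RGB2HSV)[0,0])
E
```

```text
top 190 260 [89 84 81] [11 23 89]
top 300 230 [179 188 200] [107  27 200]
top 278 212 [236 204 168] [ 16  73 236]
top 171 237 [215 221 233] [110  20 233]
top 217 215 [235 213 181] [ 18  59 235]
top 155 245 [86 81 79] [ 9 21 86]
side 130 180 [56 53 54] [170  14  56]
side 260 250 [156 166 180] [108  34 180]
side 277 217 [229 189 148] [ 15  90 229]
side 186 150 [160 158 138] [ 27  35 160]
side 186 160 [127 127 117] [ 30  20 127]
side 205 175 [71 61 61] [ 0 36 71]
```

```bash
sed -i 's/t=55/t=112/' h.py; cat > m.py <<'E'
from h import *
I={n:cv2.cvtColor(cv2.imread(f"pics/{n}0.png"),cv2.COLOR_BGR2RGB) for n in("top","side")}
px=dict(jar=((171,237),(186,147),70),spool=((217,215),(233,168),50),bobbin=((212,271),(172,195),12),tin=((414,274),(312,395),25),gauge=((416,220),(385,358),6))
for k,(t,s,h) in px.items():
    for n,p,r in(("top",t,20 if k=='gauge' else 14),("side",s,32 if k=='gauge' else 16)):
        m=blob(bright(I[n]),p,r);c=cen(m);x,y,w,hh=cv2.boundingRect(m)
        print(k,n,c,(x,y,w,hh),m.sum(),cast(n,c,h/2)[0],end=' ')
        if k=='gauge':
            b=cv2.boxPoints(cv2.minAreaRect(np.argwhere(m)[:,::-1].astype(np.float32)));q=cast(n,b,4)
            e=max((q[1]-q[0],q[2]-q[1]),key=np.linalg.norm);print(np.linalg.norm(e),np.degrees(np.arctan2(e[1],e[0])),end='')
        print()
for n,p in(("top",(305,235)),("side",(275,250))):
    m=bright(I[n]);m=blob(m,p,100 if n=="side" else 65)
    f=cv2.findContours(m,0,2)[0][0];r=cv2.minAreaRect(f)
    if n=="top": b=cv2.boxPoints(r)
    else: b=cv2.approxPolyDP(cv2.convexHull(f),8,True)[:,0]
    q=cast(n,b,3);print(n,'mat',m.sum(),b.tolist(),q,q.mean(0))
    for i in range(len(q)):
        e=q[i]-q[i-1];print(np.linalg.norm(e),np.degrees(np.arctan2(e[1],e[0])))
    hsv=cv2.cvtColor(I[n],cv2.COLOR_RGB2HSV)
    o=((hsv[...,0]>5)&(hsv[...,0]<24)&(hsv[...,1]>45)&(hsv[...,2]>130)).astype(np.uint8);o=blob(o,(278,212) if n=="top" else (277,217),22)
    print('coaster',o.sum(),cen(o),cast(n,cen(o),7))
    w=((I[n].min(2)>215)).astype(np.uint8);w=blob(w,(343,203) if n=="top" else (337,263),24);print('winder',w.sum(),cen(w),cast(n,cen(w),50))
E
python3 m.py
```

```text
jar top [170.4 236.5] (159, 226, 24, 21) 403 [477.5 428.6] 
jar side [185.  145.3] (170, 131, 27, 31) 609 [476.  428.9] 
spool top [216.2 214.7] (208, 207, 18, 17) 227 [548.4 286.4] 
spool side [232.5 167.6] (225, 156, 16, 24) 331 [548.  287.6] 
bobbin top [211.6 270.2] (207, 266, 10, 9) 71 [371.4 300.5] 
bobbin side [171.8 194. ] (167, 190, 10, 9) 71 [370.6 302.3] 
tin top [413.5 274.3] (405, 266, 18, 17) 239 [ 361.3 -345.5] 
tin side [311.5 394.1] (300, 381, 24, 28) 539 [ 360.2 -342.4] 
gauge top [415.8 219.8] (399, 204, 34, 33) 397 [ 537.  -361.1] 129.547264099438 -135.8794156626706
gauge side [384.8 359.2] (377, 331, 16, 57) 668 [ 533.8 -360.9] 126.3559828073033 45.31220184314204
top mat 6516 [[259.5845947265625, 185.98834228515625], [353.1832275390625, 173.07818603515625], [362.67681884765625, 241.90667724609375], [269.07818603515625, 254.81683349609375]] [[ 646.2  149. ]
 [ 690.7 -159. ]
 [ 464.3 -186.6]
 [ 421.4  116.3]] [555.6 -20.1]
227.2006846262672 8.267313718643555
311.21214095545594 -81.78298091305697
228.10363653823242 -173.03837896338354
306.0163384198346 98.05819313986834
coaster 490 [278.1 212. ] [[560.1  87.8]]
winder 520 [343.  202.5] [[ 586.5 -117.4]]
side mat 8874 [[289, 192], [374, 259], [308, 311], [225, 233]] [[ 638.9  145.6]
 [ 684.6 -149.7]
 [ 467.3 -181.9]
 [ 423.9  111.9]] [553.7 -18.5]
217.6872001004265 8.930993329026693
298.8119813347521 -81.2124870304265
219.69809096391361 -171.55444551605015
296.9624185694121 98.4001530038636
coaster 641 [275.7 216.9] [[557.9  86.7]]
winder 276 [332.7 268.6] [[ 558.5 -144.5]]
```

Views agree: mat centre is ≈(554,-19), turned 0.147 rad; coaster is at (559,87), which puts midpoint at (574,-16), winder at (590,-120), gauge goal (634,-8), tin goal (512,-132). First the jar at (477,429).

```bash
python3 -m creep '[{"dx":0.67,"dy":-0.467,"rz":-0.111,"grip":-1},{"dx":0.67,"dy":-0.467,"rz":-0.111,"grip":-1},{"dx":0.67,"dy":-0.467,"rz":-0.111,"grip":-1},{"dx":0.67,"dy":-0.467,"rz":-0.111,"grip":-1},{"dx":0.67,"dy":-0.467,"rz":-0.111,"grip":-1}]'
```

```text
$[0]: bad value
```

```bash
python3 -m creep '[{"dx":0.67,"dy":-0.467,"dz":0,"rx":0,"ry":0,"rz":-0.111,"grip":-1},{"dx":0.67,"dy":-0.467,"dz":0,"rx":0,"ry":0,"rz":-0.111,"grip":-1},{"dx":0.67,"dy":-0.467,"dz":0,"rx":0,"ry":0,"rz":-0.111,"grip":-1},{"dx":0.67,"dy":-0.467,"dz":0,"rx":0,"ry":0,"rz":-0.111,"grip":-1},{"dx":0.67,"dy":-0.467,"dz":0,"rx":0,"ry":0,"rz":-0.111,"grip":-1}]'
```

```text
clock: 0.72
eef_pos: [465.5, 435.9, 230.9]
tool_rot: [-3.141, 0.0, 2.118]
force: [1.7, 0.4, 0.7]
width: 85.7
gripper_force: 0.0
```

```bash
python3 -m creep '[{"dx":0.029,"dy":-0.018,"dz":-0.1,"rx":0,"ry":0,"rz":0,"grip":-1},{"dx":0.029,"dy":-0.018,"dz":-0.25,"rx":0,"ry":0,"rz":0,"grip":-1},{"dx":0.029,"dy":-0.018,"dz":-0.3,"rx":0,"ry":0,"rz":0,"grip":-1},{"dx":0.029,"dy":-0.018,"dz":-0.3,"rx":0,"ry":0,"rz":0,"grip":-1},{"dx":0.029,"dy":-0.018,"dz":-0.3,"rx":0,"ry":0,"rz":0,"grip":-1}]'
python3 - <<'E'
from h import *
for n in("side","top"):
    cv2.imwrite(f"pics/{n}1.png",get_image(n)[:,:,::-1])
im=cv2.imread("pics/side1.png")[80:200,120:280];cv2.imwrite("pics/c1.png",cv2.resize(im,None,fx=4,fy=4))
print(ctrl.read_state()["eef_pos"])
E
```

```text
clock: 1.35
eef_pos: [476.6, 430.5, 112.3]
tool_rot: [3.14, -0.0, 2.118]
force: [0.7, 0.3, 0.4]
width: 85.5
gripper_force: 0.0
[476.8 430.8 112.9]
```

View pics/c1.png

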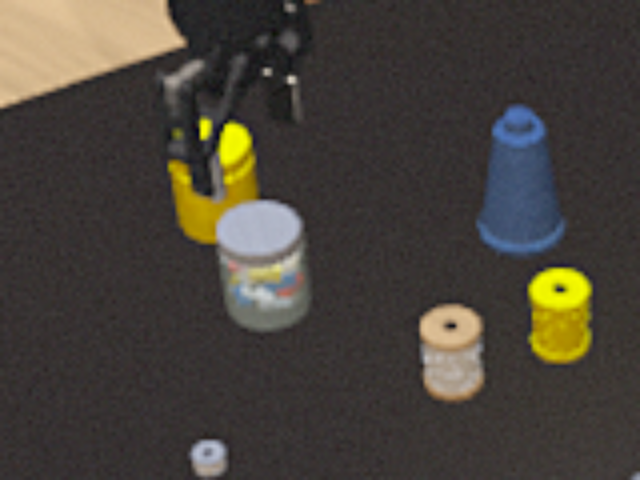

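The open gripper is above the jar with its fingers at crop (195,150) and (285,100). The lid's centre is at crop (260,230), image (185,137.6), and the jar spans image x 174–197.5.

```bash
python3 - <<'E'
from h import *
print(cast("side",(185,137.6),70),cast("side",(186,146.3),35), cast("side",(232.7,161.3),50))
I=cv2.imread("pics/top0.png")[:,:,::-1].copy();m=bright(I);m[:, :158]=0
print(proj("top",(477,429,70)),proj("top",(477,429,0)),[I[y,155:188].max(1).tolist() for y in(229,234,238)])
E
```

```text
[[475.4 419.2]] [[476.6 423.7]] [[548.3 285.1]]
[167.5 236. ] [172.9 237.2] [[88, 87, 88, 86, 89, 83, 94, 130, 176, 202, 218, 227, 231, 233, 233, 233, 232, 230, 226, 214, 192, 161, 129, 111, 101, 94, 90, 89, 86, 87, 89, 87, 87], [87, 88, 88, 88, 118, 175, 216, 230, 232, 232, 231, 231, 231, 231, 232, 232, 233, 233, 233, 233, 234, 233, 225, 199, 174, 157, 134, 118, 104, 92, 88, 89, 89], [83, 88, 88, 93, 144, 196, 224, 231, 232, 232, 232, 233, 233, 233, 233, 234, 234, 234, 234, 234, 235, 233, 224, 206, 193, 178, 154, 128, 109, 95, 87, 89, 88]]
```

```bash
python3 -m creep '[{"dx":0,"dy":-0.018,"dz":0,"rx":0,"ry":0,"rz":0,"grip":-1},{"dx":0,"dy":-0.018,"dz":-0.11,"rx":0,"ry":0,"rz":0,"grip":-1},{"dx":0,"dy":-0.018,"dz":-0.215,"rx":0,"ry":0,"rz":0,"grip":-1},{"dx":0,"dy":-0.018,"dz":-0.215,"rx":0,"ry":0,"rz":0,"grip":0},{"dx":0,"dy":-0.018,"dz":-0.215,"rx":0,"ry":0,"rz":0,"grip":1}]'
python3 -m creep '[{"dx":0,"dy":0,"dz":0,"rx":0,"ry":0,"rz":0,"grip":1},{"dx":0,"dy":0,"dz":0,"rx":0,"ry":0,"rz":0,"grip":1},{"dx":0,"dy":0,"dz":0,"rx":0,"ry":0,"rz":0,"grip":1},{"dx":0,"dy":0,"dz":0,"rx":0,"ry":0,"rz":0,"grip":1},{"dx":0,"dy":0,"dz":0.05,"rx":0,"ry":0,"rz":0,"grip":1}]'
```

```text
clock: 2.08
eef_pos: [476.9, 422.9, 27.0]
tool_rot: [3.14, -0.0, 2.118]
force: [0.8, 0.2, -2.3]
width: 57.8
gripper_force: 64.3
clock: 2.7
eef_pos: [474.8, 421.7, 44.6]
tool_rot: [-3.138, 0.001, 2.118]
force: [0.3, 0.1, -1.3]
width: 58.3
gripper_force: 64.9
```

```bash
python3 -m creep '[{"dx":0,"dy":0,"dz":0.15,"rx":0,"ry":0,"rz":0,"grip":1},{"dx":0.03,"dy":-0.12,"dz":0.19,"rx":0,"ry":0,"rz":0,"grip":1},{"dx":0.06,"dy":-0.25,"dz":0.19,"rx":0,"ry":0,"rz":0,"grip":1},{"dx":0.095,"dy":-0.38,"dz":0.19,"rx":0,"ry":0,"rz":0,"grip":1},{"dx":0.125,"dy":-0.5,"dz":0.19,"rx":0,"ry":0,"rz":0,"grip":1}]'
python3 -m creep '[{"dx":0.03,"dy":-0.12,"dz":0,"rx":0,"ry":0,"rz":0,"grip":1},{"dx":0.06,"dy":-0.24,"dz":0,"rx":0,"ry":0,"rz":0,"grip":1},{"dx":0.084,"dy":-0.336,"dz":0,"rx":0,"ry":0,"rz":0,"grip":1},{"dx":0.084,"dy":-0.336,"dz":0,"rx":0,"ry":0,"rz":0,"grip":1},{"dx":0.084,"dy":-0.336,"dz":0,"rx":0,"ry":0,"rz":0,"grip":1}]'
python3 - <<'E'
from h import *
for n in("side","top"):
    cv2.imwrite(f"pics/{n}2.png",get_image(n)[:,:,::-1])
im=cv2.imread("pics/side2.png")[110:290,220:400];cv2.imwrite("pics/c2.png",cv2.resize(im,None,fx=3,fy=3))
print(ctrl.read_state()["eef_pos"])
E
```

```text
clock: 3.32
eef_pos: [526.7, 220.7, 122.5]
tool_rot: [3.14, 0.001, 2.118]
force: [0.6, -0.3, -2.5]
width: 58.5
gripper_force: 65.3
clock: 3.95
eef_pos: [559.5, 89.0, 121.9]
tool_rot: [3.141, -0.001, 2.118]
force: [-0.0, 0.7, -1.5]
width: 58.5
gripper_force: 65.3
[559.3  90.1 121.6]
```

View pics/c2.png

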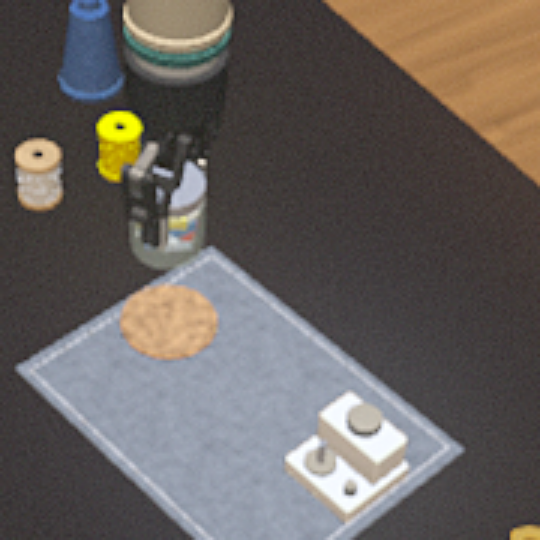

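The jar hangs upright above the coaster. Its underside is centred near crop (167,243), image (275.8,191), and the coaster's centre is at crop (169,322).

```bash
python3 - <<'E'
from h import *
print(cast("side",(275.8,191),95.6),cast("side",(220+169/3,110+322/3),7))
E
```

```text
[[559.4  91.5]] [[558.3  84.5]]
```

```bash
python3 -m creep '[{"dx":0,"dy":-0.009,"dz":-0.1,"rx":0,"ry":0,"rz":0,"grip":1},{"dx":0,"dy":-0.009,"dz":-0.18,"rx":0,"ry":0,"rz":0,"grip":1},{"dx":0,"dy":-0.009,"dz":-0.219,"rx":0,"ry":0,"rz":0,"grip":1},{"dx":0,"dy":-0.009,"dz":-0.219,"rx":0,"ry":0,"rz":0,"grip":1},{"dx":0,"dy":-0.009,"dz":-0.219,"rx":0,"ry":0,"rz":0,"grip":1}]'
```

```text
clock: 4.68
eef_pos: [560.0, 85.6, 34.2]
tool_rot: [3.141, 0.0, 2.119]
force: [-0.2, -0.1, -1.4]
width: 58.1
gripper_force: 67.2
```

```bash
python3 -m creep '[{"dx":0,"dy":0,"dz":-0.003,"rx":0,"ry":0,"rz":0,"grip":1},{"dx":0,"dy":0,"dz":-0.003,"rx":0,"ry":0,"rz":0,"grip":-1},{"dx":0,"dy":0,"dz":-0.003,"rx":0,"ry":0,"rz":0,"grip":-1},{"dx":0,"dy":0,"dz":-0.003,"rx":0,"ry":0,"rz":0,"grip":-1},{"dx":0,"dy":0,"dz":-0.003,"rx":0,"ry":0,"rz":0,"grip":-1}]'
python3 -m creep '[{"dx":0,"dy":0,"dz":0.1,"rx":0,"ry":0,"rz":0,"grip":-1},{"dx":0,"dy":0,"dz":0.25,"rx":0,"ry":0,"rz":0,"grip":-1},{"dx":0,"dy":-0.1,"dz":0.3,"rx":0,"ry":0,"rz":-0.02,"grip":-1},{"dx":0,"dy":-0.25,"dz":0.3,"rx":0,"ry":0,"rz":-0.05,"grip":-1},{"dx":0,"dy":-0.4,"dz":0.3,"rx":0,"ry":0,"rz":-0.08,"grip":-1}]'
```

```text
clock: 5.3
eef_pos: [559.7, 84.7, 32.6]
tool_rot: [3.141, 0.0, 2.118]
force: [0.1, -0.2, 0.2]
width: 85.4
gripper_force: 0.0
clock: 5.92
eef_pos: [559.9, -76.5, 153.3]
tool_rot: [3.14, -0.0, 1.613]
force: [0.9, 0.8, -0.3]
width: 85.5
gripper_force: 0.0
```

```bash
python3 -m creep '[{"dx":-0.06,"dy":-0.711,"dz":0,"rx":0,"ry":0,"rz":-0.133,"grip":-1},{"dx":-0.06,"dy":-0.711,"dz":0,"rx":0,"ry":0,"rz":-0.133,"grip":-1},{"dx":-0.06,"dy":-0.711,"dz":0,"rx":0,"ry":0,"rz":-0.133,"grip":-1},{"dx":-0.06,"dy":-0.711,"dz":0,"rx":0,"ry":0,"rz":-0.133,"grip":-1},{"dx":-0.06,"dy":-0.711,"dz":-0.05,"rx":0,"ry":0,"rz":-0.133,"grip":-1}]'
python3 - <<'E'
from h import *
for n in("side","top"):
    cv2.imwrite(f"pics/{n}3.png",get_image(n)[:,:,::-1])
im=cv2.imread("pics/side3.png")[160:410,220:470];cv2.imwrite("pics/c3.png",cv2.resize(im,None,fx=2.4,fy=2.4))
s=ctrl.read_state();print(s["eef_pos"],s["tool_rot"])
I=cv2.cvtColor(cv2.imread("pics/side0.png"),cv2.COLOR_BGR2RGB);hsv=cv2.cvtColor(I,cv2.COLOR_RGB2HSV)
b=((hsv[...,1]>90)&(hsv[...,2]>100)&(hsv[...,0]<20)).astype(np.uint8);b=blob(b,(385,356),14);print(b.sum(),cen(b),cast("side",cen(b),10))
E
```

```text
clock: 6.55
eef_pos: [535.1, -364.9, 134.0]
tool_rot: [3.136, 0.001, 0.775]
force: [1.1, 0.2, -0.8]
width: 85.6
gripper_force: 0.0
[ 532.1 -364.9  130.8] [-3.1  0.   0.8]
196 [385.3 356.4] [[ 535.6 -359. ]]
```

View pics/c3.png

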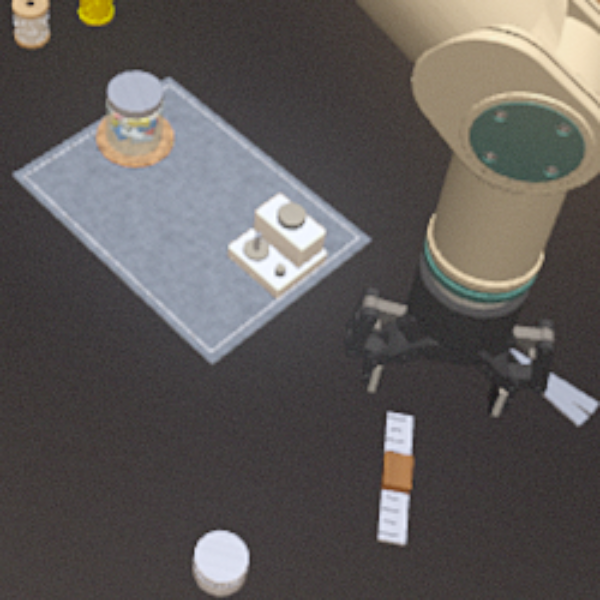

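The jar stands in the middle of the coaster, and the gripper straddles the gauge, whose block is at crop (398,472).

```bash
python3 -m creep '[{"dx":0.004,"dy":0.01,"dz":-0.1,"rx":0,"ry":0,"rz":0,"grip":-1},{"dx":0.004,"dy":0.01,"dz":-0.23,"rx":0,"ry":0,"rz":0,"grip":-1},{"dx":0.004,"dy":0.01,"dz":-0.23,"rx":0,"ry":0,"rz":0,"grip":-1},{"dx":0.004,"dy":0.01,"dz":-0.23,"rx":0,"ry":0,"rz":0,"grip":-1},{"dx":0.004,"dy":0.01,"dz":-0.23,"rx":0,"ry":0,"rz":0,"grip":-1}]'
```

```text
clock: 7.28
eef_pos: [538.6, -356.7, 43.1]
tool_rot: [3.138, -0.001, 0.782]
force: [0.2, 0.2, -0.4]
width: 84.9
gripper_force: 0.0
```

Down to TCP z≈4 and close, then lift slightly.

```bash
python3 -m creep '[{"dx":-0.006,"dy":-0.008,"dz":-0.05,"rx":0,"ry":0,"rz":0,"grip":-1},{"dx":-0.006,"dy":-0.008,"dz":-0.097,"rx":0,"ry":0,"rz":0,"grip":0},{"dx":-0.006,"dy":-0.008,"dz":-0.097,"rx":0,"ry":0,"rz":0,"grip":1},{"dx":-0.006,"dy":-0.008,"dz":-0.097,"rx":0,"ry":0,"rz":0,"grip":1},{"dx":-0.006,"dy":-0.008,"dz":-0.097,"rx":0,"ry":0,"rz":0,"grip":1}]'
python3 -m creep '[{"dx":0,"dy":0,"dz":0,"rx":0,"ry":0,"rz":0,"grip":1},{"dx":0,"dy":0,"dz":0,"rx":0,"ry":0,"rz":0,"grip":1},{"dx":0,"dy":0,"dz":0.05,"rx":0,"ry":0,"rz":0,"grip":1},{"dx":0,"dy":0,"dz":0.2,"rx":0,"ry":0,"rz":0,"grip":1},{"dx":0,"dy":0,"dz":0.3,"rx":0,"ry":0,"rz":0,"grip":1}]'
```

```text
clock: 7.9
eef_pos: [535.2, -359.3, 2.4]
tool_rot: [3.14, -0.0, 0.782]
force: [0.3, 0.2, -1.7]
width: 22.4
gripper_force: 60.3
clock: 8.52
eef_pos: [535.4, -359.8, 125.4]
tool_rot: [3.138, -0.0, 0.782]
force: [0.8, -0.9, -1.2]
width: 22.5
gripper_force: 60.4
```

```bash
python3 -m creep '[{"dx":0.246,"dy":0.879,"dz":0,"rx":0,"ry":0,"rz":0.149,"grip":1},{"dx":0.246,"dy":0.879,"dz":0,"rx":0,"ry":0,"rz":0.149,"grip":1},{"dx":0.246,"dy":0.879,"dz":0,"rx":0,"ry":0,"rz":0.149,"grip":1},{"dx":0.246,"dy":0.879,"dz":0,"rx":0,"ry":0,"rz":0.149,"grip":1},{"dx":0.246,"dy":0.879,"dz":0,"rx":0,"ry":0,"rz":0.149,"grip":1}]'
```

```text
clock: 9.15
eef_pos: [619.6, -56.3, 123.3]
tool_rot: [3.14, 0.001, 1.724]
force: [2.0, -1.5, -1.8]
width: 22.1
gripper_force: 60.4
```

```bash
python3 -m creep '[{"dx":0.034,"dy":0.118,"dz":0,"rx":0,"ry":0,"rz":0,"grip":1},{"dx":0.034,"dy":0.118,"dz":-0.12,"rx":0,"ry":0,"rz":0,"grip":1},{"dx":0.034,"dy":0.118,"dz":-0.24,"rx":0,"ry":0,"rz":0,"grip":1},{"dx":0.034,"dy":0.118,"dz":-0.24,"rx":0,"ry":0,"rz":0,"grip":1},{"dx":0.034,"dy":0.118,"dz":-0.24,"rx":0,"ry":0,"rz":0,"grip":1}]'
python3 - <<'E'
from h import *
im=get_image("side");s=ctrl.read_state();print(s["eef_pos"],s["tool_rot"])
im=im[140:320,220:400,::-1];cv2.imwrite("pics/c4.png",cv2.resize(im,None,fx=3,fy=3))
E
```

```text
clock: 9.78
eef_pos: [634.0, -11.3, 27.8]
tool_rot: [3.139, 0.001, 1.718]
force: [0.7, 0.2, 0.2]
width: 22.5
gripper_force: 60.4
[634.5 -11.3  28.4] [3.1 0.  1.7]
```

View pics/c4.png

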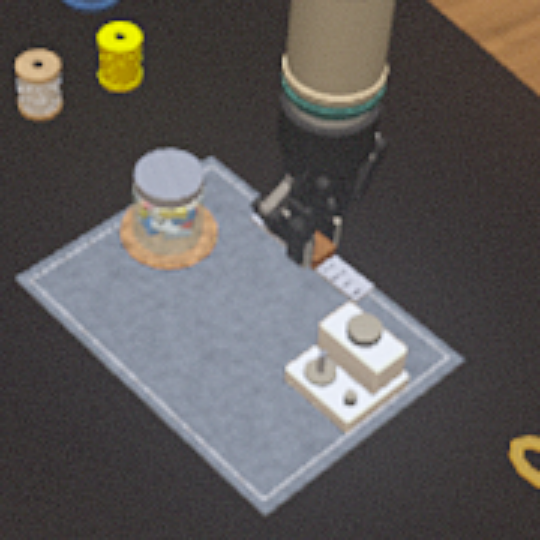

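The gauge is held level just above the mat's far part, parallel to its edge, with its right end at crop (360,285).

```bash
python3 -m creep '[{"dx":0,"dy":0.008,"dz":-0.045,"rx":0,"ry":0,"rz":0,"grip":1},{"dx":0,"dy":0.008,"dz":-0.056,"rx":0,"ry":0,"rz":0,"grip":1},{"dx":0,"dy":0.008,"dz":-0.056,"rx":0,"ry":0,"rz":0,"grip":1},{"dx":0,"dy":0.008,"dz":-0.056,"rx":0,"ry":0,"rz":0,"grip":-1},{"dx":0,"dy":0.008,"dz":-0.056,"rx":0,"ry":0,"rz":0,"grip":-1}]'
python3 -m creep '[{"dx":0,"dy":0,"dz":0,"rx":0,"ry":0,"rz":0,"grip":-1},{"dx":0,"dy":0,"dz":0.1,"rx":0,"ry":0,"rz":0,"grip":-1},{"dx":0,"dy":0,"dz":0.25,"rx":0,"ry":0,"rz":0,"grip":-1},{"dx":0,"dy":0,"dz":0.32,"rx":0,"ry":0,"rz":0,"grip":-1},{"dx":-0.05,"dy":-0.1,"dz":0.32,"rx":0,"ry":0,"rz":-0.02,"grip":-1}]'
```

```text
clock: 10.45
eef_pos: [632.6, -7.5, 3.2]
tool_rot: [-3.142, -0.0, 1.718]
force: [0.5, 0.2, 0.2]
width: 57.8
gripper_force: 0.0
clock: 11.08
eef_pos: [616.2, -43.7, 134.0]
tool_rot: [3.134, -0.003, 1.596]
force: [-0.1, -0.0, -0.7]
width: 85.4
gripper_force: 0.0
```

```bash
python3 -m creep '[{"dx":-0.63,"dy":-0.745,"dz":0,"rx":0,"ry":0,"rz":-0.23,"grip":-1},{"dx":-0.63,"dy":-0.745,"dz":0,"rx":0,"ry":0,"rz":-0.23,"grip":-1},{"dx":-0.63,"dy":-0.745,"dz":0,"rx":0,"ry":0,"rz":-0.23,"grip":-1},{"dx":-0.63,"dy":-0.745,"dz":0,"rx":0,"ry":0,"rz":-0.23,"grip":-1},{"dx":-0.63,"dy":-0.745,"dz":0,"rx":0,"ry":0,"rz":-0.23,"grip":-1}]'; python3 - <<'E'
from h import *
s=ctrl.read_state();print(s["eef_pos"],s["tool_rot"],s["qpos"])
E
```

```text
clock: 11.7
eef_pos: [409.6, -287.5, 131.4]
tool_rot: [3.141, -0.0, 0.649]
force: [0.4, -0.7, -0.1]
width: 85.1
gripper_force: 0.0
[ 409.6 -287.5  131.4] [ 3.1 -0.   0.6] [ 0.2  0.6  0.5  2.  -0.5  0.6  0.1]
```

```bash
python3 -m creep '[{"dx":-0.122,"dy":-0.141,"dz":0,"rx":0,"ry":0,"rz":-0.08,"grip":-1},{"dx":-0.122,"dy":-0.141,"dz":0,"rx":0,"ry":0,"rz":-0.08,"grip":-1},{"dx":-0.122,"dy":-0.141,"dz":-0.15,"rx":0,"ry":0,"rz":-0.08,"grip":-1},{"dx":-0.122,"dy":-0.141,"dz":-0.2,"rx":0,"ry":0,"rz":-0.08,"grip":-1},{"dx":-0.122,"dy":-0.141,"dz":-0.2,"rx":0,"ry":0,"rz":-0.08,"grip":-1}]'; python3 - <<'E'
from h import *
im=get_image("side");s=ctrl.read_state();print(s["eef_pos"],s["tool_rot"])
im=im[170:420,180:430,::-1];cv2.imwrite("pics/c5.png",cv2.resize(im,None,fx=2.4,fy=2.4))
E
```

```text
clock: 12.32
eef_pos: [361.1, -341.9, 50.0]
tool_rot: [-3.139, 0.002, 0.152]
force: [0.9, -0.4, 0.2]
width: 85.4
gripper_force: 0.0
[ 361.7 -342.7   51.1] [-3.1  0.   0.2]
```

View pics/c5.png

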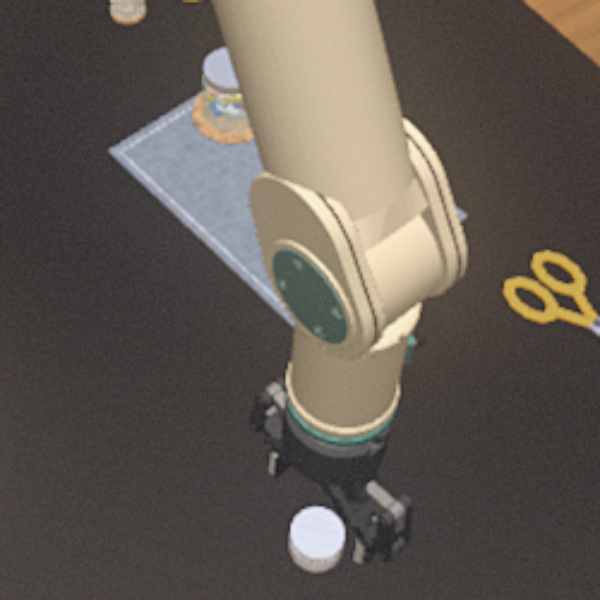

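The tin is at crop (316,538), between and slightly below the open fingers.

```bash
python3 -m creep '[{"dx":0,"dy":-0.002,"dz":-0.06,"rx":0,"ry":0,"rz":0,"grip":-1},{"dx":0,"dy":-0.002,"dz":-0.115,"rx":0,"ry":0,"rz":0,"grip":-1},{"dx":0,"dy":-0.002,"dz":-0.115,"rx":0,"ry":0,"rz":0,"grip":0},{"dx":0,"dy":-0.002,"dz":-0.115,"rx":0,"ry":0,"rz":0,"grip":1},{"dx":0,"dy":-0.002,"dz":-0.115,"rx":0,"ry":0,"rz":0,"grip":1}]'
python3 -m creep '[{"dx":0,"dy":0,"dz":0,"rx":0,"ry":0,"rz":0,"grip":1},{"dx":0,"dy":0,"dz":0,"rx":0,"ry":0,"rz":0,"grip":1},{"dx":0,"dy":0,"dz":0.05,"rx":0,"ry":0,"rz":0,"grip":1},{"dx":0,"dy":0,"dz":0.2,"rx":0,"ry":0,"rz":0,"grip":1},{"dx":0,"dy":0,"dz":0.2,"rx":0,"ry":0,"rz":0,"grip":1}]'
```

```text
clock: 13.0
eef_pos: [362.7, -344.0, 7.0]
tool_rot: [3.14, -0.002, 0.153]
force: [-0.5, 1.2, 6.8]
width: 42.1
gripper_force: 59.9
clock: 13.62
eef_pos: [363.9, -345.6, 89.5]
tool_rot: [3.135, -0.005, 0.153]
force: [-0.2, -0.4, -1.0]
width: 41.8
gripper_force: 61.1
```

```bash
python3 -m creep '[{"dx":0.373,"dy":0.531,"dz":0,"rx":0,"ry":0,"rz":0,"grip":1},{"dx":0.373,"dy":0.531,"dz":0,"rx":0,"ry":0,"rz":0,"grip":1},{"dx":0.373,"dy":0.531,"dz":0,"rx":0,"ry":0,"rz":0,"grip":1},{"dx":0.373,"dy":0.531,"dz":0,"rx":0,"ry":0,"rz":0,"grip":1},{"dx":0.373,"dy":0.531,"dz":0,"rx":0,"ry":0,"rz":0,"grip":1}]'
python3 -m creep '[{"dx":0,"dy":0,"dz":-0.1,"rx":0,"ry":0,"rz":0,"grip":1},{"dx":0,"dy":0,"dz":-0.16,"rx":0,"ry":0,"rz":0,"grip":1},{"dx":0,"dy":0,"dz":-0.16,"rx":0,"ry":0,"rz":0,"grip":1},{"dx":0,"dy":0,"dz":-0.16,"rx":0,"ry":0,"rz":0,"grip":1},{"dx":0,"dy":0,"dz":-0.16,"rx":0,"ry":0,"rz":0,"grip":1}]'
python3 - <<'E'
from h import *
im=get_image("side");s=ctrl.read_state();print(s["eef_pos"],s["tool_rot"])
im=im[140:340,210:410,::-1];cv2.imwrite("pics/c6.png",cv2.resize(im,None,fx=3,fy=3))
E
```

```text
clock: 14.25
eef_pos: [513.8, -124.6, 84.6]
tool_rot: [-3.138, -0.001, 0.162]
force: [-0.6, -1.2, -0.8]
width: 41.7
gripper_force: 61.2
clock: 14.88
eef_pos: [511.9, -131.5, 22.4]
tool_rot: [3.141, -0.002, 0.152]
force: [0.6, -0.4, -1.0]
width: 41.9
gripper_force: 61.2
[ 511.8 -131.3   22.3] [ 3.1 -0.   0.2]
```

View pics/c6.png

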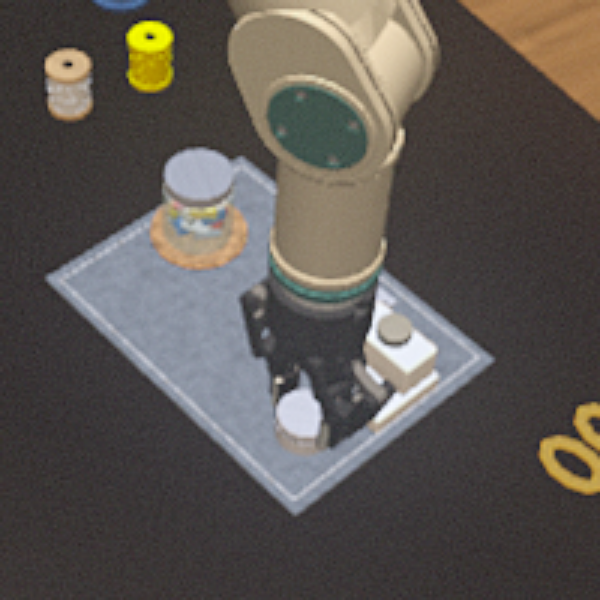

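The tin hangs in front of the winder at crop (302,420), clear of it.

```bash
python3 -m creep '[{"dx":0,"dy":0,"dz":-0.02,"rx":0,"ry":0,"rz":0,"grip":1},{"dx":0,"dy":0,"dz":-0.032,"rx":0,"ry":0,"rz":0,"grip":1},{"dx":0,"dy":0,"dz":-0.032,"rx":0,"ry":0,"rz":0,"grip":1},{"dx":0,"dy":0,"dz":-0.032,"rx":0,"ry":0,"rz":0,"grip":1},{"dx":0,"dy":0,"dz":-0.032,"rx":0,"ry":0,"rz":0,"grip":0.6}]'
python3 -m creep '[{"dx":0,"dy":0,"dz":0,"rx":0,"ry":0,"rz":0,"grip":-1},{"dx":0,"dy":0,"dz":0,"rx":0,"ry":0,"rz":0,"grip":-1},{"dx":0,"dy":0,"dz":0,"rx":0,"ry":0,"rz":0,"grip":-1},{"dx":0,"dy":0,"dz":0.1,"rx":0,"ry":0,"rz":0,"grip":-1},{"dx":0,"dy":0,"dz":0.25,"rx":0,"ry":0,"rz":0,"grip":-1}]'
```

```text
clock: 15.55
eef_pos: [511.4, -130.7, 10.0]
tool_rot: [-3.141, -0.002, 0.152]
force: [-3.0, 2.7, 18.3]
width: 41.7
gripper_force: 63.1
clock: 16.18
eef_pos: [510.0, -130.6, 108.1]
tool_rot: [-3.14, 0.004, 0.152]
force: [1.4, -0.8, 0.2]
width: 85.2
gripper_force: 0.0
```

```bash
python3 -m creep '[{"dx":0,"dy":0,"dz":0.15,"rx":0,"ry":0,"rz":0,"grip":-1},{"dx":0.045,"dy":0.5,"dz":0.15,"rx":0,"ry":0,"rz":0,"grip":-1},{"dx":0.045,"dy":0.5,"dz":0.15,"rx":0,"ry":0,"rz":0,"grip":-1},{"dx":0.045,"dy":0.5,"dz":0.15,"rx":0,"ry":0,"rz":0,"grip":-1},{"dx":0.045,"dy":0.5,"dz":0.15,"rx":0,"ry":0,"rz":0,"grip":-1}]'
python3 -m creep '[{"dx":0.048,"dy":0.543,"dz":0,"rx":0,"ry":0,"rz":0,"grip":-1},{"dx":0.048,"dy":0.543,"dz":0,"rx":0,"ry":0,"rz":0,"grip":-1},{"dx":0.048,"dy":0.543,"dz":0,"rx":0,"ry":0,"rz":0,"grip":-1},{"dx":0.048,"dy":0.543,"dz":0,"rx":0,"ry":0,"rz":0,"grip":-1},{"dx":0.048,"dy":0.543,"dz":-0.05,"rx":0,"ry":0,"rz":0,"grip":-1}]'
```

```text
clock: 16.8
eef_pos: [528.8, 74.9, 167.6]
tool_rot: [-3.139, 0.001, 0.161]
force: [0.4, 0.2, -0.7]
width: 85.4
gripper_force: 0.0
clock: 17.42
eef_pos: [549.3, 288.8, 148.4]
tool_rot: [-3.141, -0.003, 0.157]
force: [-0.7, -0.6, -0.7]
width: 85.4
gripper_force: 0.0
```

```bash
python3 -m creep '[{"dx":-0.002,"dy":-0.005,"dz":-0.1,"rx":0,"ry":0,"rz":0,"grip":-1},{"dx":-0.002,"dy":-0.005,"dz":-0.18,"rx":0,"ry":0,"rz":0,"grip":-1},{"dx":-0.002,"dy":-0.005,"dz":-0.18,"rx":0,"ry":0,"rz":0,"grip":-1},{"dx":-0.002,"dy":-0.005,"dz":-0.18,"rx":0,"ry":0,"rz":0,"grip":-1},{"dx":-0.002,"dy":-0.005,"dz":-0.18,"rx":0,"ry":0,"rz":0,"grip":-1}]'
python3 - <<'E'
from h import *
im=get_image("side");s=ctrl.read_state();print(s["eef_pos"],s["tool_rot"],s["qpos"])
im=im[100:300,180:380,::-1];cv2.imwrite("pics/c7.png",cv2.resize(im,None,fx=3,fy=3))
E
```

```text
clock: 18.05
eef_pos: [548.8, 283.9, 78.0]
tool_rot: [-3.141, -0.002, 0.152]
force: [0.2, 0.4, -0.2]
width: 85.5
gripper_force: 0.0
[548.6 284.2  77.9] [-3.1 -0.   0.2] [-0.9  0.9  0.7  1.7 -0.8  0.8 -1.2]
```

View pics/c7.png

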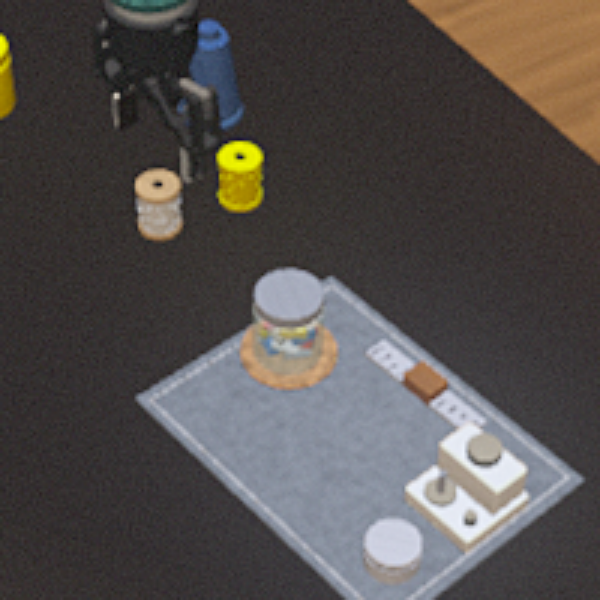

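Jar, gauge and tin are placed well. The fingers hang above the spool (crop 159,205), clear of the yellow one.

```bash
python3 -m creep '[{"dx":0,"dy":0.004,"dz":-0.09,"rx":0,"ry":0,"rz":0,"grip":-1},{"dx":0,"dy":0.004,"dz":-0.165,"rx":0,"ry":0,"rz":0,"grip":-1},{"dx":0,"dy":0.004,"dz":-0.165,"rx":0,"ry":0,"rz":0,"grip":0},{"dx":0,"dy":0.004,"dz":-0.165,"rx":0,"ry":0,"rz":0,"grip":1},{"dx":0,"dy":0.004,"dz":-0.165,"rx":0,"ry":0,"rz":0,"grip":1}]'
python3 -m creep '[{"dx":0,"dy":0,"dz":0,"rx":0,"ry":0,"rz":0,"grip":1},{"dx":0,"dy":0,"dz":0,"rx":0,"ry":0,"rz":0,"grip":1},{"dx":0,"dy":0,"dz":0.05,"rx":0,"ry":0,"rz":0,"grip":1},{"dx":0,"dy":0,"dz":0.2,"rx":0,"ry":0,"rz":0,"grip":1},{"dx":0,"dy":0,"dz":0.35,"rx":0,"ry":0,"rz":0,"grip":1}]'
```

```text
clock: 18.73
eef_pos: [549.0, 286.2, 12.5]
tool_rot: [-3.141, -0.003, 0.152]
force: [-0.4, -0.2, 3.2]
width: 37.4
gripper_force: 59.5
clock: 19.35
eef_pos: [547.4, 285.6, 153.1]
tool_rot: [3.141, -0.0, 0.152]
force: [0.8, 0.0, -0.5]
width: 37.4
gripper_force: 60.2
```

```bash
python3 -m creep '[{"dx":0.064,"dy":-0.756,"dz":0,"rx":0,"ry":0,"rz":0,"grip":1},{"dx":0.064,"dy":-0.756,"dz":0,"rx":0,"ry":0,"rz":0,"grip":1},{"dx":0.064,"dy":-0.756,"dz":0,"rx":0,"ry":0,"rz":0,"grip":1},{"dx":0.064,"dy":-0.756,"dz":0,"rx":0,"ry":0,"rz":0,"grip":1},{"dx":0.064,"dy":-0.756,"dz":0,"rx":0,"ry":0,"rz":0,"grip":1}]'
python3 -m creep '[{"dx":0,"dy":0,"dz":0,"rx":0,"ry":0,"rz":0,"grip":1},{"dx":0,"dy":0,"dz":-0.1,"rx":0,"ry":0,"rz":0,"grip":1},{"dx":0,"dy":0,"dz":-0.2,"rx":0,"ry":0,"rz":0,"grip":1},{"dx":0,"dy":0,"dz":-0.28,"rx":0,"ry":0,"rz":0,"grip":1},{"dx":0,"dy":0,"dz":-0.28,"rx":0,"ry":0,"rz":0,"grip":1}]'
python3 - <<'E'
from h import *
im=get_image("side");s=ctrl.read_state();print(s["eef_pos"],s["tool_rot"])
im=im[140:340,210:410,::-1];cv2.imwrite("pics/c8.png",cv2.resize(im,None,fx=3,fy=3))
E
```

```text
clock: 19.98
eef_pos: [573.3, -19.3, 152.1]
tool_rot: [3.141, -0.002, 0.151]
force: [1.0, 0.8, -0.4]
width: 37.5
gripper_force: 60.2
clock: 20.6
eef_pos: [571.7, -15.1, 37.4]
tool_rot: [-3.14, 0.004, 0.153]
force: [0.0, -0.4, 0.4]
width: 37.5
gripper_force: 60.3
[573.  -15.8  38.9] [-3.1  0.   0.2]
```

View pics/c8.png

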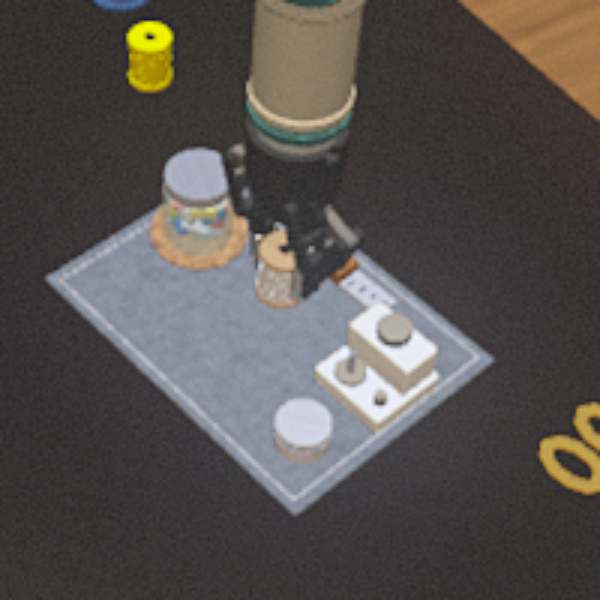

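The spool is held upright over the midpoint at crop (278,268), clear of everything.

```bash
python3 -m creep '[{"dx":0.002,"dy":0,"dz":-0.04,"rx":0,"ry":0,"rz":0,"grip":1},{"dx":0.002,"dy":0,"dz":-0.058,"rx":0,"ry":0,"rz":0,"grip":1},{"dx":0.002,"dy":0,"dz":-0.058,"rx":0,"ry":0,"rz":0,"grip":1},{"dx":0.002,"dy":0,"dz":-0.058,"rx":0,"ry":0,"rz":0,"grip":1},{"dx":0.002,"dy":0,"dz":-0.058,"rx":0,"ry":0,"rz":0,"grip":1}]'
python3 -m creep '[{"dx":0,"dy":0,"dz":0,"rx":0,"ry":0,"rz":0,"grip":-1},{"dx":0,"dy":0,"dz":0,"rx":0,"ry":0,"rz":0,"grip":-1},{"dx":0,"dy":0,"dz":0,"rx":0,"ry":0,"rz":0,"grip":-1},{"dx":0,"dy":0,"dz":0.1,"rx":0,"ry":0,"rz":0,"grip":-1},{"dx":0,"dy":0,"dz":0.25,"rx":0,"ry":0,"rz":0,"grip":-1}]'
```

```text
clock: 21.28
eef_pos: [574.3, -16.5, 15.5]
tool_rot: [-3.142, -0.001, 0.152]
force: [0.3, 1.1, 0.8]
width: 37.6
gripper_force: 60.3
clock: 21.9
eef_pos: [572.7, -16.4, 115.0]
tool_rot: [-3.141, 0.004, 0.152]
force: [0.9, 0.3, -0.1]
width: 85.1
gripper_force: 0.0
```

```bash
python3 -m creep '[{"dx":0,"dy":0,"dz":0.12,"rx":0,"ry":0,"rz":0,"grip":-1},{"dx":-0.4,"dy":0.63,"dz":0.12,"rx":0,"ry":0,"rz":0,"grip":-1},{"dx":-0.4,"dy":0.63,"dz":0.12,"rx":0,"ry":0,"rz":0,"grip":-1},{"dx":-0.4,"dy":0.63,"dz":0.12,"rx":0,"ry":0,"rz":0,"grip":-1},{"dx":-0.4,"dy":0.63,"dz":0.12,"rx":0,"ry":0,"rz":0,"grip":-1}]'
python3 - <<'E'
from h import *
s=ctrl.read_state();p=s["eef_pos"];print(p,s["tool_rot"],(np.array([371,301.4])-p[:2])/400*1000)
im=get_image("top");cv2.imwrite("pics/top9.png",im[:,:,::-1]);im=get_image("side");cv2.imwrite("pics/side9.png",im[:,:,::-1])
# recheck bobbin and spool top via side image
for n in("side",):
    m=blob(bright(im),(172,194),12);print(cen(m),cast(n,cen(m),6))
    c=im[140:300,220:380,::-1];cv2.imwrite("pics/c9.png",cv2.resize(c,None,fx=3.6,fy=3.6))
E
```

```text
clock: 22.52
eef_pos: [438.9, 196.1, 163.4]
tool_rot: [-3.141, -0.0, 0.152]
force: [0.6, 0.0, 0.8]
width: 85.3
gripper_force: 0.0
[438.9 196.1 163.4] [-3.1 -0.   0.2] [-169.7  263.3]
[171.8 194. ] [[370.8 302.1]]
```

View pics/c9.png

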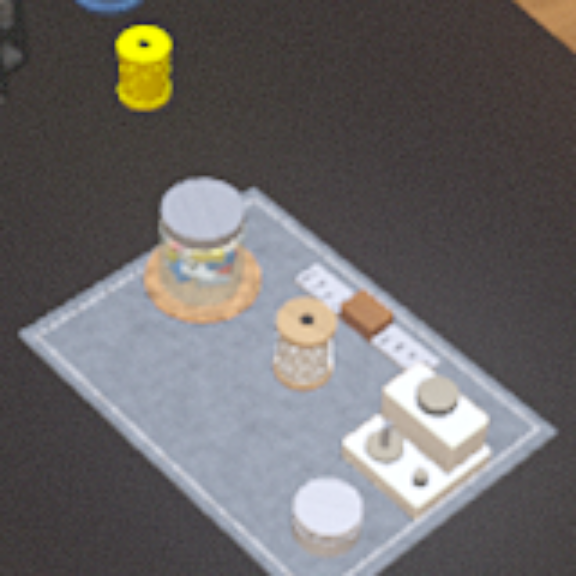

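Everything is placed: spool's top centre is at crop (307,320), jar lid (202,208), tin top (328,507), gauge block (367,313).

```bash
python3 - <<'E'
from h import *
for k,p,z in(("spool",(307,320),53),("jar",(202,208),77),("tin",(328,507),28),("gaugeblock",(367,311),17),("coaster",(203,281),7)):
    w=cast("side",(220+p[0]/3.6,140+p[1]/3.6),z)[0];d=w-[554.5,-19];c,s=np.cos(.147),np.sin(.147)
    print(k,w,[c*d[0]+s*d[1],c*d[1]-s*d[0]])
E
python3 -m creep '[{"dx":-0.17,"dy":0.264,"dz":0,"rx":0,"ry":0,"rz":0,"grip":-1},{"dx":-0.17,"dy":0.264,"dz":0,"rx":0,"ry":0,"rz":0,"grip":-1},{"dx":-0.17,"dy":0.264,"dz":-0.1,"rx":0,"ry":0,"rz":0,"grip":-1},{"dx":-0.17,"dy":0.264,"dz":-0.25,"rx":0,"ry":0,"rz":0,"grip":-0.5},{"dx":-0.17,"dy":0.264,"dz":-0.3,"rx":0,"ry":0,"rz":0,"grip":-0.5}]'
python3 -m creep '[{"dx":0,"dy":0,"dz":0,"rx":0,"ry":0,"rz":0,"grip":-0.2},{"dx":0,"dy":0,"dz":0,"rx":0,"ry":0,"rz":0,"grip":-0.2},{"dx":0,"dy":0,"dz":0,"rx":0,"ry":0,"rz":0,"grip":-0.2},{"dx":0,"dy":0,"dz":0,"rx":0,"ry":0,"rz":0,"grip":-0.2},{"dx":0,"dy":0,"dz":0,"rx":0,"ry":0,"rz":0,"grip":-0.2}]'
```

```text
spool [573.  -17.5] [np.float64(18.53064185115012), np.float64(-1.24574959699714)]
jar [557.6  86.8] [np.float64(18.576028525966432), np.float64(104.18766451627341)]
tin [ 508.5 -133.6] [np.float64(-62.25780294329476), np.float64(-106.6246288014864)]
gaugeblock [632.6  -8.8] [np.float64(78.72101377151432), np.float64(-1.3620731454984139)]
coaster [557.1  82.4] [np.float64(17.42248122915707), np.float64(99.93240077360169)]
clock: 23.25
eef_pos: [370.6, 299.1, 40.8]
tool_rot: [3.139, 0.003, 0.153]
force: [0.6, -0.1, 0.2]
width: 63.7
gripper_force: 0.0
clock: 23.88
eef_pos: [372.1, 300.4, 43.7]
tool_rot: [-3.141, -0.001, 0.153]
force: [-0.3, 0.3, -0.9]
width: 51.2
gripper_force: 0.0
```

```bash
python3 -m creep '[{"dx":-0.002,"dy":0.002,"dz":-0.05,"rx":0,"ry":0,"rz":0,"grip":-0.2},{"dx":-0.002,"dy":0.002,"dz":-0.101,"rx":0,"ry":0,"rz":0,"grip":-0.2},{"dx":-0.002,"dy":0.002,"dz":-0.101,"rx":0,"ry":0,"rz":0,"grip":-0.2},{"dx":-0.002,"dy":0.002,"dz":-0.101,"rx":0,"ry":0,"rz":0,"grip":0.2},{"dx":-0.002,"dy":0.002,"dz":-0.101,"rx":0,"ry":0,"rz":0,"grip":1}]'
python3 -m creep '[{"dx":0,"dy":0,"dz":0,"rx":0,"ry":0,"rz":0,"grip":1},{"dx":0,"dy":0,"dz":0,"rx":0,"ry":0,"rz":0,"grip":1},{"dx":0,"dy":0,"dz":0,"rx":0,"ry":0,"rz":0,"grip":1},{"dx":0,"dy":0,"dz":0,"rx":0,"ry":0,"rz":0,"grip":1},{"dx":0,"dy":0,"dz":0.03,"rx":0,"ry":0,"rz":0,"grip":1}]'
```

```text
clock: 24.5
eef_pos: [371.7, 301.1, 3.7]
tool_rot: [-3.141, -0.001, 0.152]
force: [-1.5, -1.2, 14.8]
width: 17.8
gripper_force: 47.4
clock: 25.12
eef_pos: [371.0, 300.8, 15.3]
tool_rot: [3.141, 0.001, 0.152]
force: [0.6, 0.2, -0.4]
width: 16.8
gripper_force: 58.6
```

```bash
python3 -m creep '[{"dx":0,"dy":0,"dz":0.1,"rx":0,"ry":0,"rz":0,"grip":1},{"dx":0,"dy":0,"dz":0.25,"rx":0,"ry":0,"rz":0,"grip":1},{"dx":0,"dy":0,"dz":0.35,"rx":0,"ry":0,"rz":0,"grip":1},{"dx":0,"dy":0,"dz":0.35,"rx":0,"ry":0,"rz":0,"grip":1},{"dx":0,"dy":0,"dz":0.35,"rx":0,"ry":0,"rz":0,"grip":1}]'
python3 - <<'E'
from h import *
s=ctrl.read_state();p=s["eef_pos"];q=proj("side",p);print(p,s["width"],q)
im=get_image("side");x,y=map(int,q);x0,y0=x-30,y-30
print(x0,y0);cv2.imwrite("pics/c10.png",cv2.resize(im[y0:y0+60,x0:x0+60,::-1],None,fx=8,fy=8,interpolation=cv2.INTER_CUBIC))
E
```

```text
clock: 25.75
eef_pos: [370.5, 301.1, 155.0]
tool_rot: [-3.141, 0.001, 0.153]
force: [0.1, -0.5, -0.7]
width: 16.7
gripper_force: 58.7
[370.5 301.1 155. ] 16.68836997292056 [164.3 151.4]
134 121
```

View pics/c10.png

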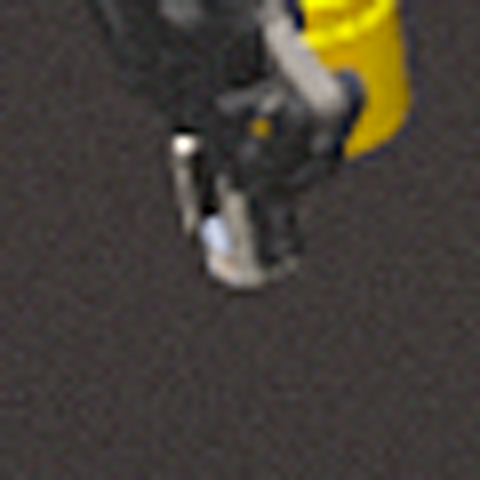

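The bobbin hangs level between the fingertips (crop 250,255). Moving it over the spool.

```bash
python3 -m creep '[{"dx":0.08,"dy":-0.12,"dz":0,"rx":0,"ry":0,"rz":0,"grip":1},{"dx":0.16,"dy":-0.25,"dz":0,"rx":0,"ry":0,"rz":0,"grip":1},{"dx":0.24,"dy":-0.375,"dz":0,"rx":0,"ry":0,"rz":0,"grip":1},{"dx":0.32,"dy":-0.5,"dz":0,"rx":0,"ry":0,"rz":0,"grip":1},{"dx":0.4,"dy":-0.63,"dz":0,"rx":0,"ry":0,"rz":0,"grip":1}]'
python3 -m creep '[{"dx":0.107,"dy":-0.165,"dz":0,"rx":0,"ry":0,"rz":0,"grip":1},{"dx":0.107,"dy":-0.165,"dz":0,"rx":0,"ry":0,"rz":0,"grip":1},{"dx":0.107,"dy":-0.165,"dz":-0.1,"rx":0,"ry":0,"rz":0,"grip":1},{"dx":0.107,"dy":-0.165,"dz":-0.2,"rx":0,"ry":0,"rz":0,"grip":1},{"dx":0.107,"dy":-0.165,"dz":-0.2,"rx":0,"ry":0,"rz":0,"grip":1}]'
python3 - <<'E'
from h import *
s=ctrl.read_state();p=s["eef_pos"];print(p,(np.array([573.6,-17])-p[:2])/400)
im=get_image("side")
cv2.imwrite("pics/c11.png",cv2.resize(im[180:260,260:340,::-1],None,fx=7,fy=7,interpolation=cv2.INTER_CUBIC))
E
```

```text
clock: 26.42
eef_pos: [531.2, 47.4, 153.6]
tool_rot: [-3.141, 0.003, 0.152]
force: [0.6, 0.4, 0.4]
width: 16.8
gripper_force: 58.7
clock: 27.05
eef_pos: [570.6, -15.9, 71.6]
tool_rot: [-3.139, 0.008, 0.152]
force: [-0.5, -0.1, -0.0]
width: 16.9
gripper_force: 58.7
[570.6 -15.9  71.6] [ 0. -0.]
```

View pics/c11.png

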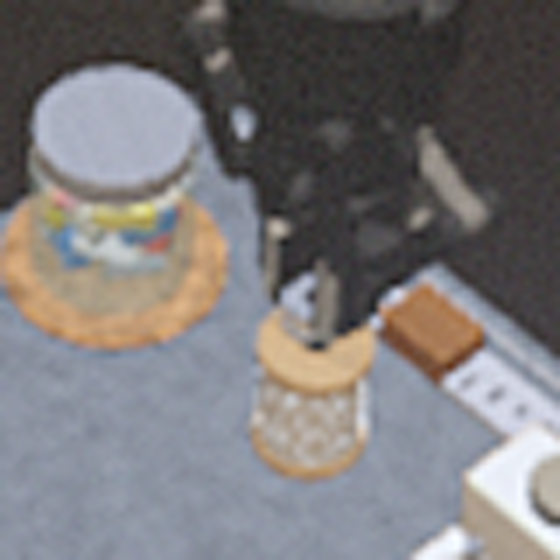

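The bobbin hangs just above the spool's top, whose centre is at crop (317,342).

```bash
python3 -m creep '[{"dx":0,"dy":0,"dz":-0.02,"rx":0,"ry":0,"rz":0,"grip":1},{"dx":0,"dy":0,"dz":-0.03,"rx":0,"ry":0,"rz":0,"grip":1},{"dx":0,"dy":0,"dz":-0.03,"rx":0,"ry":0,"rz":0,"grip":1},{"dx":0,"dy":0,"dz":-0.03,"rx":0,"ry":0,"rz":0,"grip":1},{"dx":0,"dy":0,"dz":-0.03,"rx":0,"ry":0,"rz":0,"grip":1}]'
```

```text
clock: 27.72
eef_pos: [574.2, -17.1, 63.2]
tool_rot: [3.142, -0.001, 0.152]
force: [-0.2, 0.8, -0.4]
width: 16.9
gripper_force: 58.7
```

```bash
python3 -m creep '[{"dx":0,"dy":0,"dz":-0.005,"rx":0,"ry":0,"rz":0,"grip":1},{"dx":0,"dy":0,"dz":-0.01,"rx":0,"ry":0,"rz":0,"grip":1},{"dx":0,"dy":0,"dz":-0.014,"rx":0,"ry":0,"rz":0,"grip":1},{"dx":0,"dy":0,"dz":-0.014,"rx":0,"ry":0,"rz":0,"grip":1},{"dx":0,"dy":0,"dz":-0.014,"rx":0,"ry":0,"rz":0,"grip":1}]'
```

```text
clock: 28.35
eef_pos: [574.0, -17.1, 57.3]
tool_rot: [3.142, -0.0, 0.152]
force: [0.2, -0.0, -0.1]
width: 16.7
gripper_force: 58.7
```

```bash
python3 -m creep '[{"dx":0,"dy":0,"dz":-0.003,"rx":0,"ry":0,"rz":0,"grip":1},{"dx":0,"dy":0,"dz":-0.003,"rx":0,"ry":0,"rz":0,"grip":1},{"dx":0,"dy":0,"dz":-0.003,"rx":0,"ry":0,"rz":0,"grip":1},{"dx":0,"dy":0,"dz":-0.003,"rx":0,"ry":0,"rz":0,"grip":1},{"dx":0,"dy":0,"dz":-0.003,"rx":0,"ry":0,"rz":0,"grip":1}]'
```

```text
clock: 28.98
eef_pos: [574.2, -17.2, 56.9]
tool_rot: [-3.141, -0.001, 0.152]
force: [-1.5, 0.8, 5.5]
width: 16.6
gripper_force: 59.2
```

Contact (5.5 N). Release, then lift and move aside.

```bash
python3 -m creep '[{"dx":0,"dy":0,"dz":0,"rx":0,"ry":0,"rz":0,"grip":0.3},{"dx":0,"dy":0,"dz":0,"rx":0,"ry":0,"rz":0,"grip":-0.2},{"dx":0,"dy":0,"dz":0,"rx":0,"ry":0,"rz":0,"grip":-0.2},{"dx":0,"dy":0,"dz":0.03,"rx":0,"ry":0,"rz":0,"grip":-0.2},{"dx":0,"dy":0,"dz":0.12,"rx":0,"ry":0,"rz":0,"grip":-0.2}]'
python3 -m creep '[{"dx":0,"dy":0,"dz":0.1,"rx":0,"ry":0,"rz":0,"grip":-0.2},{"dx":0,"dy":0,"dz":0.2,"rx":0,"ry":0,"rz":0,"grip":-0.2},{"dx":-0.1,"dy":0.1,"dz":0.3,"rx":0,"ry":0,"rz":0,"grip":-0.2},{"dx":-0.2,"dy":0.25,"dz":0.3,"rx":0,"ry":0,"rz":0,"grip":-0.2},{"dx":-0.3,"dy":0.4,"dz":0.3,"rx":0,"ry":0,"rz":0,"grip":-0.2}]'
python3 - <<'E'
from h import *
im=get_image("side");cv2.imwrite("pics/c12.png",cv2.resize(im[140:300,220:380,::-1],None,fx=3.6,fy=3.6,interpolation=cv2.INTER_CUBIC))
E
```

```text
clock: 29.6
eef_pos: [572.8, -17.0, 103.8]
tool_rot: [-3.141, 0.003, 0.152]
force: [-0.0, -0.0, 1.2]
width: 51.2
gripper_force: 0.0
clock: 30.22
eef_pos: [467.1, 123.6, 225.2]
tool_rot: [-3.14, -0.002, 0.151]
force: [0.7, 0.8, -0.2]
width: 51.1
gripper_force: 0.0
```

View pics/c12.png

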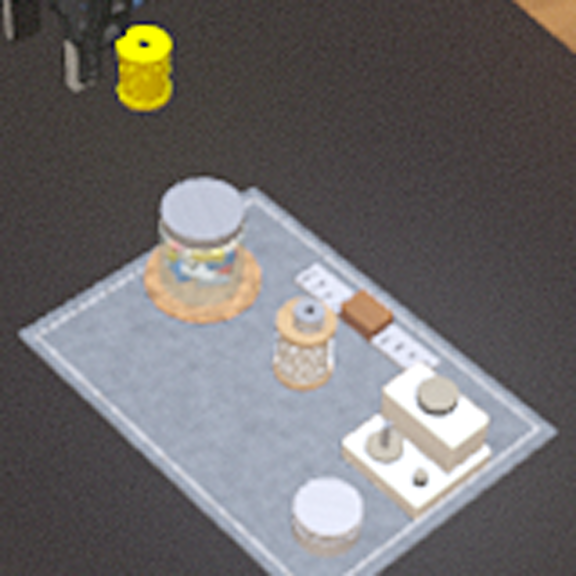

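The bobbin lies flat on the spool with its top centre at crop (310,311), and everything else is unchanged. Quick check of the bobbin's offset, then hand in.

```bash
python3 - <<'E'
from h import *
b=cast("side",(220+310/3.6,140+311/3.6),65)[0];s=cast("side",(220+307/3.6,140+320/3.6),53)[0]
print(b,s,np.linalg.norm(b-s))
if np.linalg.norm(b-s)<7: print(ctrl.finish_job())
E
```

```text
[572.6 -20.3] [573.  -17.5] 2.7814947767029414
the job is handed in; nothing more can be done
None
```

The sewing place is set out as asked and handed in at about 30 s. The last picture showed everything in place and the jar upright, with the bobbin about 3 mm off the spool's centre. I never touched the cone or scissors, and the judge's verdict was not shown.

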